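# Clear the sprung router clamp and hold it open to its mark

## Robot

A 7-joint arm with a two-finger parallel gripper is mounted at the origin on the work surface. World frame = base frame: x ahead of the robot, y to its left, z up, the work surface at z = 0. Lengths are in mm, angles in rad, forces in N, time in s.
With the tool pointing down it reaches from about 400 to 875 mm from the base axis. Payload 4.4 kg.
Tool frame: the origin (TCP) lies at the very end of the fingers, on their centre line; the grasp point (between the pads) lies 19 mm behind it; z points along the fingers, y is the direction in which the jaws open and shut (so a half turn about z gives the same grasp; the last joint's range is limited). The gripper opens to 85 mm and grips with 20 to 120 N. Pads are 22 mm wide; open, the fingers measure 114 mm over their backs; the gripper's body (76 mm by 85 mm) begins 54 mm behind the grasp point. The pads swing forward as they close: fully open they stand 13 mm farther back than shut.
Start: joints at [1.177, 0.628, 0.038, 1.517, -0.027, 0.996, -0.02], TCP at [209.302, -615.394, 231.313] pointing down, gripper open.
Joint ranges: [-3.06, 3.06], [-0.37, 2.12], [-1.25, 1.32], [0.18, 2.47], [-1.1, 4.24], [0.23, 1.98], [-2.94, 2.94]. Speed limits (rad/s): [2.57, 2.57, 3.14, 3.14, 3.14, 3.14, 3.14].

## Interface

Orientations are given as [roll, pitch, yaw] about the fixed x, y, z axes, in that order (R = Rz(yaw) Ry(pitch) Rx(roll)).
In Python, from cell import ctrl gives the robot as it stands.
- The arm moves only by the shell command python3 -m pendant 'ROWS'. ROWS is JSON, a list of rows, each a list of 7 numbers: the shift along the world's x, y, z in m, then the turn, a rotation vector about the world's x, y, z in rad, then the opening, from -1 (shut) to 1 (fully open). A call has 1 to 8 rows; each row is the pose to reach, as a shift and turn from the pose commanded when the call began; what a row does not reach only later rows make up. A row lasts 1/10 s, in which the tool goes at most 50 mm and 8.59 degrees, less where a joint would pass 70% of its speed; a pose out of reach is approached as far as the arm can. A call with a gripper value outside its range is refused whole. The fingers move at their own pace and stop on an object; the grip force is fixed at half the most. Time passes only in rows, so rows that repeat a pose let the fingers close. It gives the time, the measured TCP pose, the force and the opening at its end, in the units of the state.
- ctrl.read_state(): the state, without advancing time (a new reading comes with each control period).
- ctrl.get_image(name): name is "scene" or "top"; returns the picture (420x560x3 uint8, blue, green, red); there is no depth.
- ctrl.get_calibration(name): a dict with "fx", "fy", "cx", "cy" (pixels), "R" (3x3) and "t" (3): a world point X has camera coordinates R X + t. Camera axes: x right, y down, z forward; pixel columns grow to the right and rows downward; lengths in mm; the calibration is good to about 2 mm. A picture is of the moment at which its call begins. get_calibration takes no time and is no camera call.
- ctrl.finish_job(): hands the job in, once; it reports no verdict.
The state is a dict: "clock": time; "qpos": joint angles; "qd": joint speeds; "tau": joint torques, N m; "eef_pos": TCP position; "tool_rot": TCP orientation; "force": force on the tool from outside, world axes, zero at the start; "torque": the same for the moment, N m; "width": finger opening in mm.
Only numpy, scipy, OpenCV 4.12 (cv2) and the standard library are available. Lean on these libraries where they do the work, as an engineer would, in place of code of your own. Each camera call takes 0.05 s, during which the arm holds its last target. There are 200 camera calls.

## Task

Clear the last repair's leftovers off the bed of the sprung router clamp: put the two stub antennas in the rectangular tray and the rubber foot in the round dish. Then pull the clamp's moving jaw out by its finger tab, against the spring, until the black ring on its rod has just come fully out of the tube's mouth, and finish while holding it there, not letting go, so that a colleague can lay the next router in. Leave the tray, the dish and everything else on the bench where they stand.

Things in the scene. Friction and masses are not known exactly. Their poses are not given: they have to be found in the camera images.
- clamp: Router clamp, bolted down: grey bed 150 mm long (own x), 130 wide (y), top 34 mm above the bench; at its -x end a fixed upright jaw 12 mm thick, 110 wide, top at 52 mm. From the +x end a spring tube (axis 20 mm up, brass collar 27 mm across) sticks out 28 mm, and from it the rod with the moving jaw. Origin: under the bed's centre at bench level; +x = the way the jaw pulls out, z up.
- clamp_jaw (a joint): How far the moving jaw is pulled out along the clamp's +x, m: 0 = at rest, drawn in; 0.050 = the black ring just fully out of the tube's mouth; 0.070 = end stop. The spring pulls back with 6 N at 0, 13 N at 0.050, and returns the jaw if let go. The jaw: upright plate 12 mm thick (x), 110 wide (y), top at 52 mm, a finger tab on its middle; it moves straight along x and cannot turn.
- tab_top (a point): Centre of the top of the moving jaw's finger tab: upright plate flush with the jaw, 12 mm thick along the clamp's x, 36 mm wide along y, from 52 to 89 mm above the bench (this point: 89 mm). At rest it is 126 mm from the clamp's origin along +x, with 45 mm free between bed end and jaw plate. Axes as the clamp's.
- ring_mark (a point): The black ring mark (8 mm wide, 14 across) on the 13 mm steel rod: this point is on the rod's axis at the ring's edge nearer the tube, 20 mm above the bench, 73 mm from the middle of the finger tab. Hidden inside the tube while the jaw is at rest; the ring is just fully out when this point meets the tube's mouth.
- tube_mouth (a point): Centre of the open end face of the spring tube (brass collar, 27 mm across), 103 mm from the clamp's origin along +x, 20 mm above the bench.
- antenna_a: Stub antenna lying on the clamp's bed: a black plastic paddle 12 mm wide and 10 mm high with a brass screw end 9 mm thick; 56 mm long in all along its own x (brass end at -x), 18 g. Origin: centre of its underside, where the plastic is 12 mm wide within 11 mm of it towards -x and 27 mm towards +x.
- antenna_b: The other stub antenna, the same as antenna_a, also on the bed.
- rubber_foot: Black rubber foot on the bed: a low round cone 22 mm across at the bottom, 19 mm at the top, 10 mm high, 14 g. Origin: centre of its underside.
- parts_tray: Rectangular open aluminium tray 150 x 100 mm (its x and y), 34 mm high, walls and floor 4 to 5 mm thick, stands loose on the bench to the left or the right of the clamp, 0.35 kg. Origin: centre of its underside.
- parts_dish: Round open steel dish (a shallow bowl), 120 mm across the rim, 34 mm high, wall 3 mm, on the other side of the clamp from the tray, loose, 0.25 kg. Origin: centre of its underside.
- router: Bystander, leave alone: the next router, a white flat box 236 x 140 x 30 mm. Origin: centre of its underside.
- spray_bottle: Bystander, leave alone: blue and white spray bottle, 36 mm across, 125 mm tall. Origin: centre of its underside.
- multimeter: Bystander, leave alone: black multimeter 150 x 75 x 34 mm. Origin: centre of its underside.
- screwdriver: Bystander, leave alone: screwdriver 190 mm long, lying between the clamp's moving jaw and the container on the left. Origin: under its middle.
- tape_roll: Bystander, leave alone: brown roll of tape, 70 mm across, 18 mm high. Origin: centre of its underside.
- mug: Bystander, leave alone: white mug, 80 mm across, 92 mm tall. Origin: centre of its underside.
- spares_box: Bystander, leave alone: small closed carton 60 x 80 x 40 mm. Origin: centre of its underside.

How it is judged:
By the outcome, as a careful person would: the job done as asked, in the order asked, and still so for the second after the job is handed in, while the arm keeps its last pose, push and grip.
It also fails if it takes over 72 s, if anything falls off the work surface, if the arm or the gripper's body presses on something with over 40 N, if the wrist force passes 120 N, or if a joint passes its speed limit or range.

## Working session

There is one attempt and no reset: what is moved stays moved. The work goes in short steps, Python scripts to look and compute and a shell command to move; the robot and the scene stay as the last step left them, time stands still between calls to the robot, and variables do not carry over. Pictures are saved under pics/ and viewed, about 8 in all and at most 12, crops included, and the job is handed in when it is done.

```bash
ls; mkdir -p pics
python3 - <<'E'
from cell import ctrl
import cv2
for n in("scene","top"):
    cv2.imwrite(f"pics/{n}0.png",ctrl.get_image(n)); c=ctrl.get_calibration(n); print(n,c)
print(ctrl.read_state())
E
```

```text
pics
scene {'fx': 499.49235575793483, 'fy': 499.49235575793483, 'cx': 281.2783233122032, 'cy': 203.45218799842695, 'R': array([[-0.4982819 ,  0.86701415,  0.00127148],
       [ 0.64477198,  0.37153668, -0.66800418],
       [-0.57964148, -0.33203458, -0.74415643]]), 't': array([ 289.14604432, -299.7179167 , 1639.98362949])}
top {'fx': 496.3867143902604, 'fy': 496.3867143902604, 'cx': 277.7838451823187, 'cy': 212.9349944302788, 'R': array([[-0.00841111, -0.99984566, -0.01542409],
       [-0.99627342,  0.00970317, -0.08570374],
       [ 0.08584017,  0.01464575, -0.99620127]]), 't': array([  -5.24227467,  571.78962166, 1158.4051447 ])}
{'clock': 0.1, 'qpos': array([ 1.17721637,  0.62925751,  0.03844705,  1.51827392, -0.02701902,
        0.99628412, -0.0200207 ]), 'qd': array([ 0.00010549, -0.00163091,  0.00076957, -0.00342408, -0.00123519,
        0.00111097,  0.0001791 ]), 'tau': array([ 3.63033651e-03, -5.64530361e+01,  1.23090897e+00, -1.93970865e+01,
        1.13161569e-02,  5.47842370e-03,  2.16803573e-05]), 'eef_pos': array([ 209.11531407, -614.8535206 ,  230.47666574]), 'tool_rot': array([-3.13988752e+00,  2.85687150e-06,  3.27746922e-01]), 'force': array([-1.04417892,  0.25548047, -0.89165788]), 'torque': array([-0.00932422,  0.02832783,  0.05391092]), 'width': 85.54695708542856}
```

View pics/top0.png

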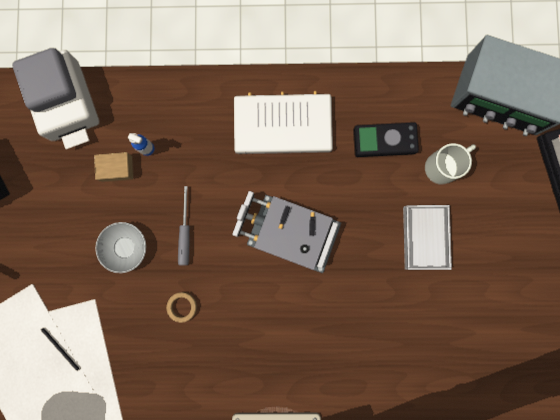

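View pics/scene0.png

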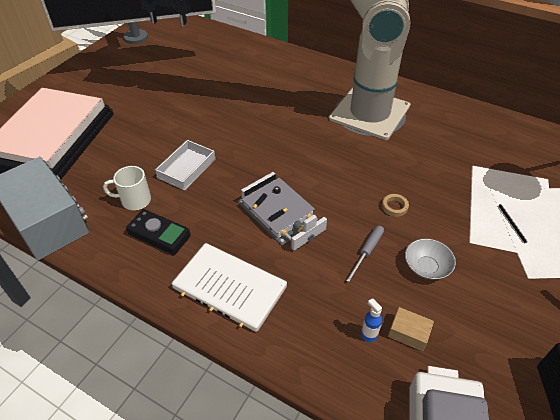

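```bash
cat > h.py <<'E'
import numpy as np,cv2
from cell import ctrl
def ray(n,u,v):
    c=ctrl.get_calibration(n);R=np.array(c["R"]);t=np.array(c["t"])
    return -R.T@t, R.T@np.array([(u-c["cx"])/c["fx"],(v-c["cy"])/c["fy"],1])
def pt(n,u,v,z):
    o,d=ray(n,u,v); return o+d*(z-o[2])/d[2]
def px(n,X):
    c=ctrl.get_calibration(n);p=np.array(c["R"])@X+c["t"]
    return np.array([c["fx"]*p[0]/p[2]+c["cx"],c["fy"]*p[1]/p[2]+c["cy"]])
def crop(n,im,u0,v0,w,h,s,f):
    o=cv2.resize(im[v0:v0+h,u0:u0+w],None,fx=s,fy=s,interpolation=cv2.INTER_CUBIC)
    for k in range(0,w,10): cv2.putText(o,str(u0+k),(k*s,8),0,.3,(0,255,255),1);cv2.line(o,(k*s,9),(k*s,13),(0,255,255),1)
    for k in range(0,h,10): cv2.putText(o,str(v0+k),(0,k*s+4),0,.3,(0,255,255),1)
    cv2.imwrite(f,o)
E
python3 - <<'E'
from h import *
a=cv2.imread("pics/top0.png");b=cv2.imread("pics/scene0.png")
crop("top",a,225,185,120,90,6,"pics/c1.png")
crop("scene",b,230,165,105,90,7,"pics/c2.png")
E
```

```text
(no output)
```

View pics/c1.png

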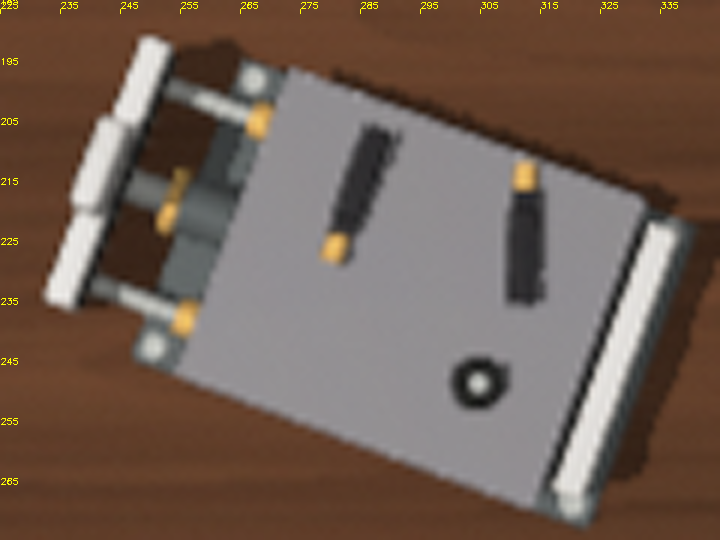

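View pics/c2.png

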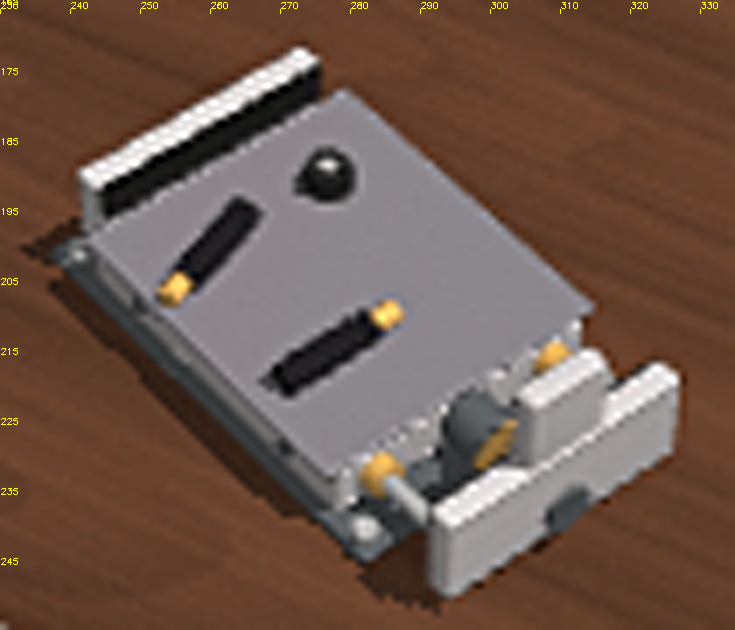

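Run:
```python
from h import *
np.set_printoptions(precision=1,suppress=True)
T=lambda x,y,z:pt("top",225+x/6-.5*5/6,185+y/6-.5*5/6,z)
S=lambda x,y,z:pt("scene",230+x/7-.43,165+y/7-.43,z)
print("bed top",*[T(x,y,34)[:2] for x,y in((290,68),(645,205),(180,370),(540,508))])
print("bed scene",*[S(x,y,34)[:2] for x,y in((330,476),(95,240),(592,308),(345,92))])
print("fixjaw",T(662,222,52),T(570,490,52)); print("movjaw",T(155,42,52),T(62,303,52))
print("tab",T(98,163,89), "scene",S(562,380,89))
a,b=T(332,258,39),T(380,125,39);print("A top",a,b,np.hypot(*(a-b)[:2]))
a,b=S(388,313,39),S(283,385,39);print("A sc",a,b)
a,b=T(525,160,39),T(525,305,39);print("B top",a,b,np.hypot(*(a-b)[:2]))
a,b=S(172,292,39),S(248,208,39);print("B sc",a,b)
print("foot",T(479,383,44),S(328,163,44))
im=cv2.imread("pics/top0.png");g=cv2.cvtColor(im,cv2.COLOR_BGR2HSV)
m=((g[...,1]<60)&(g[...,2]>70)).astype(np.uint8)
for n,(u,v,w,h) in dict(tray=(395,195,70,85),dish=(85,212,75,72)).items():
    q=m[v:v+h,u:u+w];c=max(cv2.findContours(q,0,2)[0],key=cv2.contourArea)+[u,v]
    if n=="tray":
        r=cv2.minAreaRect(c);print(r,*[pt("top",*p,34)[:2] for p in cv2.boxPoints(r)],pt("top",*r[0],34))
    else: r=cv2.minEnclosingCircle(c);print(r,pt("top",*r[0],34))
```

```text
bed top [611.5   0.6] [ 555.9 -138.5] [492.8  44.7] [437.9 -95.5]
bed scene [611.3   4.5] [ 556.6 -131.3] [492.6  49.2] [440.  -88.4]
fixjaw [ 547.9 -143.2   52. ] [ 445.2 -106.1   52. ]
movjaw [620.1  52.7  52. ] [518.7  89.1  52. ]
tab [569.7  71.8  89. ] scene [571.9  75.3  89. ]
A top [535.9 -15.4  39. ] [588.  -34.7  39. ] 55.571377984658874
A sc [536.8 -13.8  39. ] [586.5 -29.8  39. ]
B top [573.7 -91.4  39. ] [516.8 -90.5  39. ] 56.82722275279612
B sc [568.2 -89.2  39. ] [517.1 -86.8  39. ]
foot [486.6 -72.   44. ] [485.3 -69.8  44. ]
((427.00128173828125, 237.0512237548828), (65.1068115234375, 47.01019287109375), 88.53119659423828) [ 586.5 -305.2] [ 588.3 -415.5] [ 436.  -413.6] [ 434.  -304.5] [ 510.8 -359.8   34. ]
((120.5948257446289, 247.3103485107422), 25.951021194458008) [493.  361.3  34. ]
```

```bash
python3 -m pendant '[[0.18,0.30,-0.04,0,0,-0.35,0],[0.18,0.30,-0.04,0,0,-0.35,0],[0.18,0.30,-0.04,0,0,-0.35,0],[0.18,0.30,-0.04,0,0,-0.35,0],[0.18,0.30,-0.04,0,0,-0.35,0],[0.18,0.30,-0.04,0,0,-0.35,0],[0.18,0.30,-0.04,0,0,-0.35,0],[0.18,0.30,-0.04,0,0,-0.35,0]]'
```

```text
clock: 0.9
eef_pos: [393.1, -307.5, 190.3]
tool_rot: [-3.136, 0.0, -0.01]
force: [0.6, -0.6, -1.1]
width: 42.7
```

```bash
python3 -m pendant '[[0.173,0.292,-0.08,0,0,-0.34,0],[0.173,0.292,-0.08,0,0,-0.34,0],[0.173,0.292,-0.08,0,0,-0.34,0],[0.173,0.292,-0.08,0,0,-0.34,0],[0.173,0.292,-0.08,0,0,-0.34,0],[0.173,0.292,-0.08,0,0,-0.34,0],[0.173,0.292,-0.08,0,0,-0.34,0],[0.173,0.292,-0.08,0,0,-0.34,0]]'; python3 -m pendant '[[0,0,0,0,0,0,0],[0,0,0,0,0,0,0]]'
```

```text
clock: 1.7
eef_pos: [564.8, -14.7, 109.4]
tool_rot: [-3.137, 0.001, -0.351]
force: [0.3, 0.2, 0.7]
width: 42.7
clock: 1.9
eef_pos: [561.6, -25.3, 111.3]
tool_rot: [3.14, 0.0, -0.364]
force: [-0.5, 0.4, 0.0]
width: 42.5
```

```bash
python3 -m pendant '[[0,0,-0.03,0,0,0,0],[0,0,-0.055,0,0,0,0],[0,0,-0.07,0,0,0,0],[0,0,-0.074,0,0,0,0],[0,0,-0.074,0,0,0,0],[0,0,-0.074,0,0,0,0]]'
```

```text
clock: 2.5
eef_pos: [563.0, -24.0, 38.3]
tool_rot: [-3.141, -0.002, -0.363]
force: [0.5, -0.1, 0.1]
width: 42.7
```

```bash
python3 -m pendant '[[0,0,0,0,0,0,-1],[0,0,0,0,0,0,-1],[0,0,0,0,0,0,-1],[0,0,0,0,0,0,-1],[0,0,0,0,0,0,-1]]'
```

```text
clock: 3.0
eef_pos: [562.9, -23.4, 38.3]
tool_rot: [-3.141, -0.001, -0.362]
force: [-1.1, -0.1, 5.6]
width: 9.8
```

```bash
python3 -m pendant '[[0,0,0.02,0,0,0,-1],[0,0,0.05,0,0,0,-1],[0,0,0.075,0,0,0,-1],[0,0,0.08,0,0,0,-1],[0,0,0.08,0,0,0,-1]]'
python3 - <<'E'
from h import *
a=ctrl.get_image("top");b=ctrl.get_image("scene");
crop("top",a,215,170,130,110,3,"pics/a.png");crop("scene",b,230,130,105,120,3,"pics/b.png")
a=cv2.imread("pics/a.png");b=cv2.imread("pics/b.png");b=cv2.copyMakeBorder(b,0,max(0,a.shape[0]-b.shape[0]),0,0,0);a=cv2.copyMakeBorder(a,0,max(0,b.shape[0]-a.shape[0]),0,0,0)
cv2.imwrite("pics/c3.png",np.hstack([a,b]))
E
```

```text
clock: 3.5
eef_pos: [562.9, -23.3, 118.2]
tool_rot: [-3.141, -0.002, -0.362]
force: [0.4, 0.4, -0.8]
width: 10.1
```

View pics/c3.png

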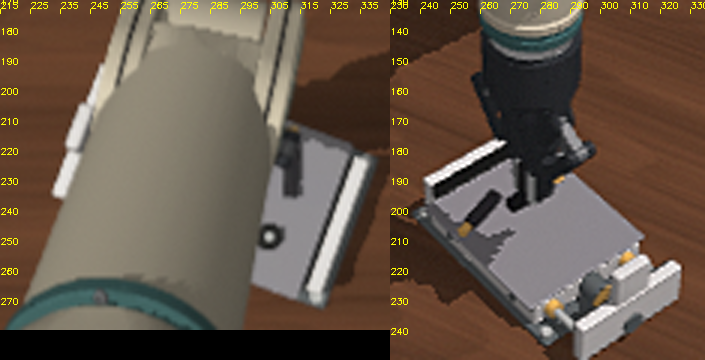

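```bash
python3 -m pendant '[[-0.017,-0.335,0.02,0,0,0.362,-1],[-0.017,-0.335,0.02,0,0,0.362,-1],[-0.017,-0.335,0.02,0,0,0.362,-1],[-0.017,-0.335,0.02,0,0,0.362,-1],[-0.017,-0.335,0.02,0,0,0.362,-1],[-0.017,-0.335,0.02,0,0,0.362,-1],[-0.017,-0.335,0.02,0,0,0.362,-1],[-0.017,-0.335,0.02,0,0,0.362,-1]]'; python3 -m pendant '[[0,0,0,0,0,0,-1],[0,0,-0.03,0,0,0,-1],[0,0,-0.07,0,0,0,-1],[0,0,-0.10,0,0,0,-1],[0,0,-0.12,0,0,0,-1],[0,0,-0.124,0,0,0,-1],[0,0,-0.124,0,0,0,-1],[0,0,-0.124,0,0,0,-1]]'
```

```text
clock: 4.4
eef_pos: [541.9, -366.6, 136.0]
tool_rot: [3.137, 0.002, -0.01]
force: [-0.6, -1.1, -0.3]
width: 9.7
clock: 5.2
eef_pos: [546.3, -357.9, 14.3]
tool_rot: [3.141, -0.001, 0.001]
force: [-0.2, -0.3, -0.2]
width: 9.5
```

```bash
python3 -m pendant '[[0,0,0,0,0,0,-0.4],[0,0,0,0,0,0,-0.3],[0,0,0,0,0,0,-0.3],[0,0,0,0,0,0,-0.3],[0,0,0.03,0,0,0,-0.3],[0,0,0.07,0,0,0,-0.3],[0,0,0.11,0,0,0,-0.3]]'; python3 -m pendant '[[0,0.268,0,0,0,-0.03,-0.3],[0,0.268,0,0,0,-0.03,-0.3],[0,0.268,0,0,0,-0.03,-0.3],[0,0.268,0,0,0,-0.03,-0.3],[0,0.268,0,0,0,-0.03,-0.3],[0,0.268,0,0,0,-0.03,-0.3],[0,0.268,0,0,0,-0.03,-0.3],[0,0.268,0,0,0,-0.03,-0.3]]';python3 - <<'E'
from h import *
print(ctrl.read_state()["eef_pos"])
a=ctrl.get_image("top");b=ctrl.get_image("scene");
crop("top",a,385,190,80,90,4,"pics/a.png");crop("scene",b,140,120,120,110,4,"pics/b.png")
a=cv2.imread("pics/a.png");b=cv2.imread("pics/b.png");a=cv2.copyMakeBorder(a,0,b.shape[0]-a.shape[0],0,0,0)
cv2.imwrite("pics/c4.png",np.hstack([a,b]))
E
```

```text
clock: 5.9
eef_pos: [544.8, -358.2, 124.1]
tool_rot: [-3.141, 0.001, -0.0]
force: [0.0, -1.0, 0.5]
width: 29.8
clock: 6.7
eef_pos: [545.5, -91.0, 123.5]
tool_rot: [3.141, -0.001, -0.03]
force: [0.6, -0.3, 0.8]
width: 29.9
[545.4724498  -90.95030225 123.54973814]
```

View pics/c4.png

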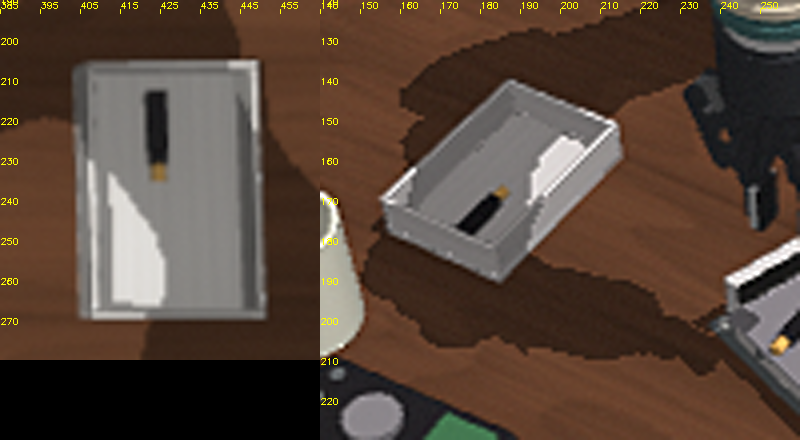

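Antenna A lies in the tray (top ≈ (422,223)); tray unmoved. Now B.

```bash
python3 -m pendant '[[0,0,-0.03,0,0,0,-0.3],[0,0,-0.065,0,0,0,-0.3],[0,0,-0.083,0,0,0,-0.3],[0,0,-0.086,0,0,0,-0.3],[0,0,-0.086,0,0,0,-0.3],[0,0,-0.086,0,0,0,-0.3]]'
python3 -m pendant '[[0,0,0,0,0,0,-1],[0,0,0,0,0,0,-1],[0,0,0,0,0,0,-1],[0,0,0,0,0,0,-1]]'
```

```text
clock: 7.4
eef_pos: [546.1, -91.5, 38.3]
tool_rot: [3.141, -0.002, -0.032]
force: [-0.3, 0.0, 0.4]
width: 29.8
clock: 7.8
eef_pos: [546.2, -90.8, 38.7]
tool_rot: [3.141, -0.002, -0.03]
force: [-0.7, -0.1, 6.9]
width: 9.6
```

```bash
python3 -m pendant '[[0,0,0.02,0,0,0,-1],[0,0,0.06,0,0,0,-1],[0,0,0.09,0,0,0,-1],[0,0,0.09,0,0,0,-1]]'
```

```text
clock: 8.2
eef_pos: [548.4, -90.9, 131.7]
tool_rot: [3.141, -0.009, -0.03]
force: [0.5, -0.1, -0.9]
width: 9.5
```

```bash
python3 -m pendant '[[-0.067,-0.268,0,0,0,0.03,-1],[-0.067,-0.268,0,0,0,0.03,-1],[-0.067,-0.268,0,0,0,0.03,-1],[-0.067,-0.268,0,0,0,0.03,-1],[-0.067,-0.268,0,0,0,0.03,-1],[-0.067,-0.268,0,0,0,0.03,-1],[-0.067,-0.268,0,0,0,0.03,-1],[-0.067,-0.268,0,0,0,0.03,-1]]'; python3 -m pendant '[[0,0,-0.03,0,0,0,-1],[0,0,-0.07,0,0,0,-1],[0,0,-0.10,0,0,0,-1],[0,0,-0.112,0,0,0,-1],[0,0,-0.114,0,0,0,-1],[0,0,-0.114,0,0,0,-1],[0,0,-0.114,0,0,0,-1]]'; python3 -m pendant '[[0,0,0,0,0,0,-0.4],[0,0,0,0,0,0,-0.3],[0,0,0,0,0,0,-0.3],[0,0,0,0,0,0,-0.3],[0,0,0.03,0,0,0,-0.3],[0,0,0.07,0,0,0,-0.2],[0,0,0.11,0,0,0,0],[0,0,0.11,0,0,0,0]]'
```

```text
clock: 9.0
eef_pos: [477.8, -358.2, 126.7]
tool_rot: [-3.14, 0.001, -0.002]
force: [0.1, 0.6, -0.7]
width: 9.5
clock: 9.7
eef_pos: [479.5, -358.8, 14.9]
tool_rot: [3.14, -0.002, 0.0]
force: [-0.5, 0.5, 0.2]
width: 9.4
clock: 10.5
eef_pos: [481.4, -360.9, 128.7]
tool_rot: [3.135, -0.009, -0.001]
force: [1.0, 0.3, 0.2]
width: 42.5
```

```bash
python3 -m pendant '[[0.008,0.287,0,0,0,0.6,0],[0.008,0.287,0,0,0,0.6,0],[0.008,0.287,0,0,0,0.6,0],[0.008,0.287,0,0,0,0.6,0],[0.008,0.287,0,0,0,0.6,0],[0.008,0.287,0,0,0,0.6,0],[0.008,0.287,0,0,0,0.6,0],[0.008,0.287,0,0,0,0.6,0]]'; python3 -m pendant '[[0,0,-0.03,0,0,0,0],[0,0,-0.065,0,0,0,0],[0,0,-0.083,0,0,0,0],[0,0,-0.087,0,0,0,0],[0,0,-0.087,0,0,0,0],[0,0,-0.087,0,0,0,0]]'
python3 -m pendant '[[0,0,0,0,0,0,-1],[0,0,0,0,0,0,-1],[0,0,0,0,0,0,-1],[0,0,0,0,0,0,-1]]'
```

```text
clock: 11.3
eef_pos: [486.2, -70.5, 123.1]
tool_rot: [-3.141, 0.0, 0.602]
force: [0.7, -0.6, 0.3]
width: 42.6
clock: 11.9
eef_pos: [486.9, -72.3, 37.0]
tool_rot: [3.14, -0.001, 0.598]
force: [-0.1, -0.6, 0.2]
width: 42.6
clock: 12.3
eef_pos: [487.1, -71.7, 37.6]
tool_rot: [3.14, -0.001, 0.6]
force: [-0.2, -0.6, 7.0]
width: 16.1
```

```bash
python3 -m pendant '[[0,0,0.02,0,0,0,-1],[0,0,0.06,0,0,0,-1],[0,0,0.10,0,0,0,-1],[0,0,0.11,0,0,0,-1],[0,0,0.11,0,0,0,-1]]'
```

```text
clock: 12.8
eef_pos: [487.7, -71.6, 148.4]
tool_rot: [3.138, -0.004, 0.6]
force: [0.4, -0.5, -0.5]
width: 16.4
```

```bash
python3 -m pendant '[[0.003,0.2,0,0,0,-0.2,-1],[0.003,0.2,0,0,0,-0.2,-1],[0.003,0.2,0,0,0,-0.2,-1],[0.003,0.2,0,0,0,-0.2,-1],[0.007,0.40,0,0,0,-0.4,-1],[0.007,0.40,0,0,0,-0.4,-1],[0.007,0.40,0,0,0,-0.4,-1],[0.007,0.40,0,0,0,-0.4,-1]]'; python3 -m pendant '[[0,0.033,0,0,0,0,-1],[0,0.033,0,0,0,0,-1],[0,0.033,-0.04,0,0,0,-1],[0,0.033,-0.08,0,0,0,-1],[0,0.033,-0.11,0,0,0,-1],[0,0.033,-0.127,0,0,0,-1],[0,0.033,-0.13,0,0,0,-1],[0,0.033,-0.13,0,0,0,-1]]'
```

```text
clock: 13.6
eef_pos: [492.0, 330.1, 144.4]
tool_rot: [3.14, 0.002, 0.2]
force: [1.1, -0.1, -0.4]
width: 16.4
clock: 14.4
eef_pos: [492.7, 360.3, 15.1]
tool_rot: [3.14, 0.002, 0.199]
force: [-0.0, -0.6, -0.2]
width: 16.9
```

```bash
python3 -m pendant '[[0,0,0,0,0,0,-0.4],[0,0,0,0,0,0,-0.3],[0,0,0,0,0,0,-0.2],[0,0,0,0,0,0,-0.2],[0,0,0.03,0,0,0,-0.2],[0,0,0.07,0,0,0,-0.2],[0,0,0.12,0,0,0,0],[0,0,0.16,0,0,0,0]]'; python3 -m pendant '[[-0.03,-0.15,0,0,0,0,0],[-0.03,-0.15,0,0,0,0,0],[-0.03,-0.15,0,0,0,0,0],[-0.03,-0.15,0,0,0,0,0],[-0.03,-0.15,0,0,0,0,0]]';python3 - <<'E'
from h import *
a=ctrl.get_image("top");b=ctrl.get_image("scene");
crop("top",a,80,185,385,110,2,"pics/a.png");crop("scene",b,150,130,320,160,2,"pics/b.png")
a=cv2.imread("pics/a.png");b=cv2.imread("pics/b.png");b=cv2.copyMakeBorder(b,0,0,0,a.shape[1]-b.shape[1],0)
cv2.imwrite("pics/c5.png",np.vstack([a,b]))
E
```

```text
clock: 15.2
eef_pos: [493.7, 361.8, 179.2]
tool_rot: [-3.141, -0.002, 0.2]
force: [-0.6, -0.1, -0.6]
width: 42.5
clock: 15.7
eef_pos: [463.6, 210.2, 177.0]
tool_rot: [-3.141, -0.001, 0.197]
force: [0.5, 0.4, 0.5]
width: 42.9
```

View pics/c5.png

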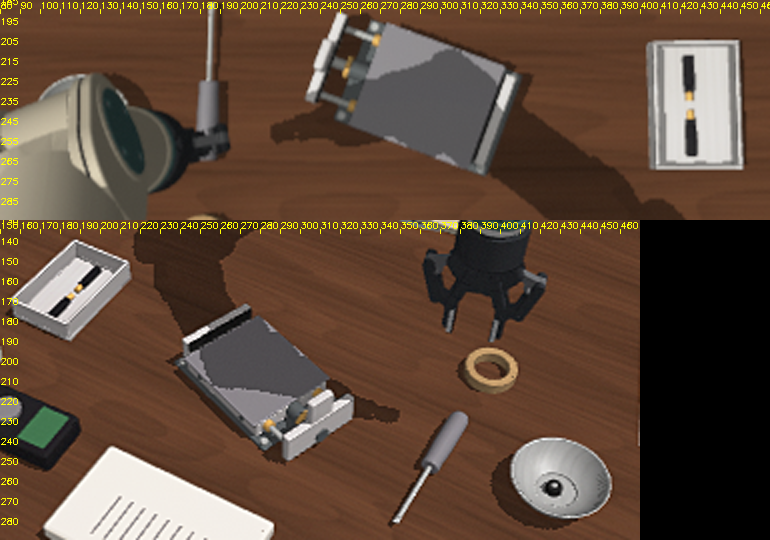

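Both antennas are in the tray (top (422,225), (422,258)), the foot is in the dish (scene ≈(427,264)), bed empty. Now the tab.

```bash
python3 -m pendant '[[0.1065,-0.138,-0.046,0,0,-0.561,0],[0.1065,-0.138,-0.046,0,0,-0.561,0],[0.1065,-0.138,-0.046,0,0,-0.561,0],[0.1065,-0.138,-0.046,0,0,-0.561,0],[0.1065,-0.138,-0.046,0,0,-0.561,0],[0.1065,-0.138,-0.046,0,0,-0.561,0],[0.1065,-0.138,-0.046,0,0,-0.561,0]]'; python3 -m pendant '[[0,0,-0.02,0,0,0,0],[0,0,-0.04,0,0,0,0],[0,0,-0.06,0,0,0,0],[0,0,-0.070,0,0,0,0],[0,0,-0.070,0,0,0,0],[0,0,-0.070,0,0,0,0]]'
python3 - <<'E'
from h import *
s=ctrl.read_state();print(s["eef_pos"],s["force"])
b=ctrl.get_image("scene");crop("scene",b,230,130,110,120,5,"pics/c6.png")
E
```

```text
clock: 16.5
eef_pos: [569.3, 76.4, 130.2]
tool_rot: [-3.14, 0.001, -0.357]
force: [-0.5, 0.2, -0.5]
width: 42.7
clock: 17.1
eef_pos: [570.1, 74.4, 60.9]
tool_rot: [-3.141, -0.001, -0.36]
force: [1.0, 0.7, 0.6]
width: 43.0
[570.07127547  74.37942125  60.9205631 ] [1.03734411 0.69834542 0.58198132]
```

View pics/c6.png

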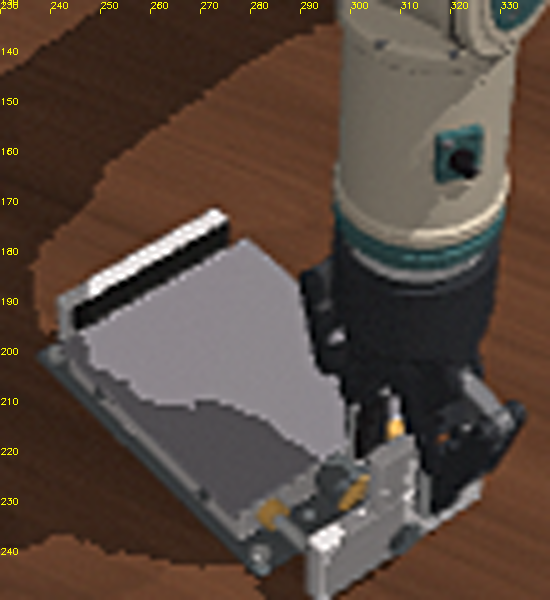

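```bash
python3 -m pendant '[[0,0,0,0,0,0,-1],[0,0,0,0,0,0,-1],[0,0,0,0,0,0,-1],[0,0,0,0,0,0,-1],[0,0,0,0,0,0,-1],[0,0,0,0,0,0,-1]]'; python3 -c "
from h import *
s=ctrl.read_state();print(s['eef_pos'],s['force'],s['torque'],s['tool_rot'])"
```

```text
clock: 17.75
eef_pos: [570.0, 72.9, 61.2]
tool_rot: [-3.142, -0.001, -0.362]
force: [-1.2, -0.7, 6.0]
width: 11.4
[570.01540226  72.91015536  61.22505118] [-1.16529802 -0.73396834  5.96778781] [-0.35484035  0.30664882 -0.21645114] [-3.14155018e+00 -7.61636777e-04 -3.62392356e-01]
```

```bash
python3 -m pendant '[[0.0018,0.0047,0,0,0,0,-1],[0.0035,0.0094,0,0,0,0,-1],[0.0053,0.014,0,0,0,0,-1],[0.0071,0.0187,0,0,0,0,-1],[0.0088,0.0234,0,0,0,0,-1],[0.0106,0.0281,0,0,0,0,-1],[0.0124,0.0327,0,0,0,0,-1],[0.0141,0.0374,0,0,0,0,-1]]'; python3 -m pendant '[[0,0,0,0,0,0,-1],[0,0,0,0,0,0,-1],[0,0,0,0,0,0,-1]]';  python3 -c "
from h import *
s=ctrl.read_state();print(s['eef_pos'],s['force'],s['torque'],s['tool_rot'])
d=s['eef_pos'][:2]-[570.0,72.9];print(np.hypot(*d),np.degrees(np.arctan2(d[1],d[0])),s['force'][:2]@[.353,.935],s['force'][:2]@[-.935,.353])"
```

```text
clock: 18.55
eef_pos: [582.6, 105.8, 61.2]
tool_rot: [3.136, 0.001, -0.365]
force: [-6.2, -10.3, 10.2]
width: 11.1
clock: 18.85
eef_pos: [582.8, 106.1, 61.2]
tool_rot: [3.136, 0.0, -0.365]
force: [-5.2, -8.4, 7.2]
width: 11.0
[582.78856991 106.13005809  61.19912201] [-5.23322941 -8.39560312  7.21151234] [-1.60363892  0.7061568  -0.07180435] [ 3.13641945e+00  3.09199789e-04 -3.64565373e-01]
35.60595850400659 68.95080665673336 -9.697218901977536 1.929421593280691
```

```bash
python3 -m pendant '[[0.0015,0.004,0,0,0,0,-1],[0.003,0.008,0,0,0,0,-1],[0.0045,0.012,0,0,0,0,-1],[0.0055,0.0145,0,0,0,0,-1],[0.0055,0.0145,0,0,0,0,-1],[0.0055,0.0145,0,0,0,0,-1],[0.0055,0.0145,0,0,0,0,-1]]';  python3 -c "
from h import *
s=ctrl.read_state();print(s['eef_pos'],s['force'],s['torque'],s['tool_rot'])
d=s['eef_pos'][:2]-[570.0,72.9];print(np.hypot(*d),np.degrees(np.arctan2(d[1],d[0])),s['force'][:2]@[.353,.935],s['force'][:2]@[-.935,.353])
b=ctrl.get_image('scene');crop('scene',b,245,165,100,95,4,'pics/b.png')
a=ctrl.get_image('top');crop('top',a,215,180,95,95,4,'pics/a.png')
cv2.imwrite('pics/c7.png',np.hstack([cv2.imread('pics/b.png'),cv2.imread('pics/a.png')]));cv2.imwrite('pics/scene7.png',b);cv2.imwrite('pics/top7.png',a)
"
```

```text
clock: 19.55
eef_pos: [587.9, 119.6, 61.2]
tool_rot: [3.135, 0.001, -0.365]
force: [-5.0, -10.7, 10.4]
width: 11.0
[587.91879277 119.5668949   61.20610962] [ -4.98355916 -10.65141694  10.37471686] [-1.78699419  0.90463923 -0.03517871] [ 3.13499134e+00  7.37820907e-04 -3.65012641e-01]
49.9888208873533 68.99459607806126 -11.718271220588969 0.8996776388288842
```

View pics/c7.png

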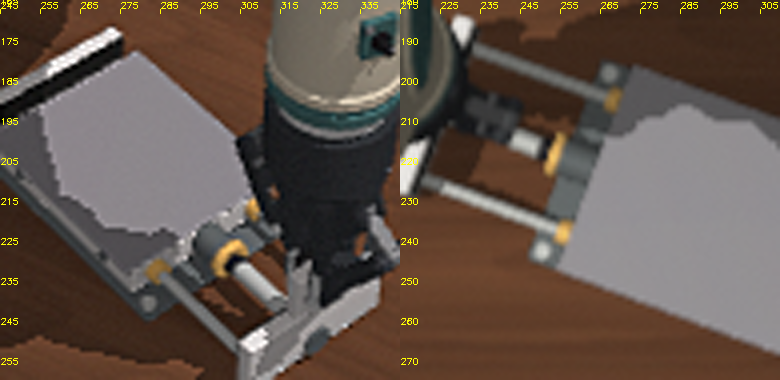

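```bash
python3 -c "
from h import *
np.set_printoptions(precision=2,suppress=True)
b=cv2.imread('pics/scene7.png');a=cv2.imread('pics/top7.png')
o=cv2.resize(b[215:250,285:335],None,fx=8,fy=8,interpolation=0)
p=cv2.resize(a[200:235,240:290],None,fx=8,fy=8,interpolation=0)
cv2.imwrite('pics/c8.png',np.hstack([o,p]))
c=np.array([524.8,-44.4]);
for yaw in(69.,69.4):
  e=np.array([np.cos(np.radians(yaw)),np.sin(np.radians(yaw))])
  for n,s in((103,'mouth'),(111,'ring end at 50'),(147,'plate inner')):
    X=np.r_[c+e*n,20+6.5];print(yaw,s,px('scene',X),px('top',X))
"
```

```text
69.0 mouth [302.46 228.47] [251.67 217.31]
69.0 ring end at 50 [304.51 230.37] [248.53 216.14]
69.0 plate inner [313.89 239.05] [234.42 210.88]
69.4 mouth [302.67 228.33] [251.56 217.59]
69.4 ring end at 50 [304.73 230.22] [248.42 216.44]
69.4 plate inner [314.2  238.84] [234.27 211.28]
```

View pics/c8.png

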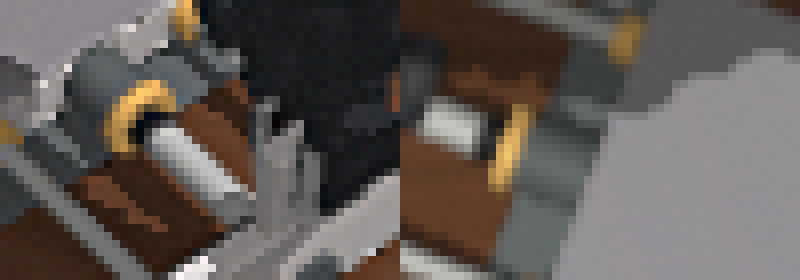

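```bash
python3 -c "
from h import *
np.set_printoptions(precision=2,suppress=True,linewidth=150)
for n,c0s in(('scene',[(285,224,22,30)]),('top',[(241,189,16,14),(231,224,15,14)])):
  A=cv2.imread(f'pics/{n}0.png');B=cv2.imread(f'pics/{n}7.png')
  A=cv2.resize(A,None,fx=8,fy=8,interpolation=2);B=cv2.resize(B,None,fx=8,fy=8,interpolation=2)
  for u,v,w,h in c0s:
    t=A[v*8:(v+h)*8,u*8:(u+w)*8];x0=max(0,u-20);y0=v-20
    r=cv2.matchTemplate(B[y0*8:(v+h+20)*8,x0*8:(u+w+20)*8],t,5);_,s,_,l=cv2.minMaxLoc(r)
    d=np.array([x0+l[0]/8-u,y0+l[1]/8-v])
    X=pt(n,u+w/2,v+h/2,45);Y=pt(n,u+w/2+d[0],v+h/2+d[1],45);print(n,s,d,Y-X,np.hypot(*(Y-X)[:2]))
for n,p0,dr in(('top',(251.6,217.4),(-3.14,-1.16)),('scene',(302.5,228.4),(2.05,1.9))):
  I=cv2.imread(f'pics/{n}7.png').astype(np.float32)
  for off in(-1,0,1):
    k=np.arange(-8,24,1.)/8;L=np.hypot(*dr);nx,ny=-dr[1]/L,dr[0]/L
    mx=(p0[0]+dr[0]*k+off*nx).astype(np.float32)[None];my=(p0[1]+dr[1]*k+off*ny).astype(np.float32)[None]
    q=cv2.remap(I,mx,my,1)[0];print(n,off,'G',q[:,1].astype(int),'R-B',(q[:,2]-q[:,0]).astype(int))
"
```

```text
scene 0.7040639519691467 [12.75 13.  ] [19.38 45.72  0.  ] 49.653888092615496
top 0.6113025546073914 [-18.   -11.88] [28.61 42.37  0.  ] 51.12225965332764
top 0.9807868599891663 [-20.    -7.38] [17.71 46.86  0.  ] 50.09945694443173
top -1 G [132 150 170 188 191 179 165 122  74  43  40  40  60  86 112 144 174 185 184 182 181 182 181 183 185 183 182 179 175 170 146 117] R-B [ 48  81 103 121 128 124 118  79  33   3   0   0   0   1   3   4   5   5   5   5   5   5   5   5   4   4   4   5   5   5   4   1]
top 0 G [131 150 168 178 186 179 158 135  96  64  49  53  59  87 116 146 170 194 197 195 194 193 194 194 195 195 193 192 185 173 159 114] R-B [ 45  81 111 121 127 123 109  92  52  18   1   0   0   1   3   4   5   5   5   5   4   4   4   4   4   4   4   4   4   3   3   0]
top 1 G [121 139 158 174 174 170 146 112  76  56  41  43  59  78 106 136 156 168 176 177 176 176 176 175 176 177 176 174 170 154 134 107] R-B [ 39  70 100 124 125 122 101  73  41  20   5   0   0   1   2   2   3   3   3   4   3   3   3   3   3   3   3   3   3   3   2   1]
scene -1 G [137 162 184 196 194 184 158 124 100  81  66  54  42  30  25  42  60  79  97 130 151 171 197 191 174 171 177 176 164 165 177 180] R-B [ 85 118 134 143 141 136 117  89  68  50  37  25  13   1  -8  -5  -2  -1  -2   0   4   5   1   2   7   8   4   4   9   8   2   0]
scene 0 G [146 173 195 189 174 151 118  93  68  43  14  10  16  24  33  55  97 137 180 209 204 199 195 192 192 193 192 192 192 192 190 191] R-B [ 89 122 144 140 129 111  86  63  39  15 -11 -16 -12  -8  -4  -2  -1   0   1   2   2   2   1   1   1   1   1   1   1   2   2   2]
scene 1 G [153 170 175 175 169 156 129 100  70  40  25  17  19  32  56  89 129 155 170 179 182 177 174 173 174 174 172 171 172 172 172 172] R-B [104 128 134 135 130 118  95  70  43  14  -1 -10  -9  -5  -3   0   0   1   1   1   1   1   1   1   1   1   1   1   1   1   2   2]
```

```bash
python3 -m pendant '[[0.0005,0.0013,0,0,0,0,-1],[0.0005,0.0013,0,0,0,0,-1],[0.0005,0.0013,0,0,0,0,-1],[0.0005,0.0013,0,0,0,0,-1],[0.0005,0.0013,0,0,0,0,-1],[0.0005,0.0013,0,0,0,0,-1],[0.0005,0.0013,0,0,0,0,-1],[0.0005,0.0013,0,0,0,0,-1]]';  python3 -c "
from h import *
s=ctrl.read_state();d=s['eef_pos'][:2]-[570.0,72.9];print(s['eef_pos'],np.hypot(*d),s['qd'].round(3),s['width'])
B=ctrl.get_image('top');A=cv2.imread('pics/top0.png')
A=cv2.resize(A,None,fx=8,fy=8,interpolation=2);C=cv2.resize(B,None,fx=8,fy=8,interpolation=2)
u,v,w,h=231,224,15,14
r=cv2.matchTemplate(C[204*8:258*8,211*8:266*8],A[v*8:(v+h)*8,u*8:(u+w)*8],5);_,sc,_,l=cv2.minMaxLoc(r)
d=[211+l[0]/8-u,204+l[1]/8-v];print(sc,d,np.hypot(*(pt('top',u+7+d[0],v+7+d[1],45)-pt('top',u+7,v+7,45))[:2]))
b=ctrl.get_image('scene');cv2.imwrite('pics/scene9.png',b)
"
```

```text
clock: 20.45
eef_pos: [588.3, 120.5, 61.2]
tool_rot: [3.135, 0.001, -0.365]
force: [-6.3, -10.8, 10.5]
width: 11.4
[588.30159168 120.5030553   61.1920415 ] 50.99999148716666 [ 0.    -0.001  0.001 -0.001 -0.001 -0.001 -0.002] 11.394884197826544
0.9643197059631348 [-20.0, -7.875] 50.53102703183876
```

View pics/scene9.png

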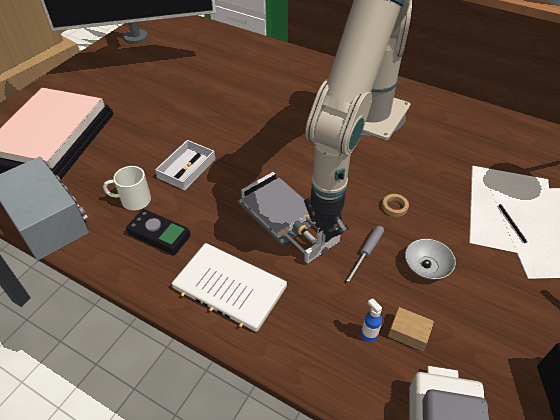

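The jaw is held about 51 mm out. Both antennas are in the tray (≈(186,164)), the foot is in the dish (≈(427,264)), and nothing else has moved.

```bash
python3 -c "
from cell import ctrl
print(ctrl.finish_job())"
```

```text
the job is handed in; nothing more can be done
None
```

The job is done and handed in: both stub antennas are in the rectangular tray, the rubber foot is in the round dish, and the arm is still gripping the finger tab with the jaw pulled out.

- **Jaw position:** the tool had moved 51.0 mm from the gripped rest position. Matching the jaw in the top camera gave 50.5 mm. The target was 50 mm; I added about 1 mm on purpose so the ring is fully out.
- **Ring:** in the close-up at 50.0 mm of tool travel, the black ring showed at the brass collar with bright rod beyond it. The visible black measured about 7 mm in the top view and 8.5 mm in the scene view, against the 8 mm given. I did not take another close-up after the final 1 mm.
- **Disagreement:** at 50.0 mm of tool travel, the measured pull along the clamp was about 11.7 N, where 13 N was expected. It rose with distance at the expected spring rate, so I took the difference as sensor offset.
- **Rest of the bench:** the last picture showed the tray, the dish and the other items in view where they started. The clock read about 20.5 s of the 72 s allowed.

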